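# Try out the new lid stay on the tea box

## Task

I have just fitted a folding stay to the tea box, the cream one with the green-tiled lid; please try it out. Raise the lid by its handle until the stay locks straight, and let go so that the lid stands on the stay alone for a second; then press the red tab down to break the stay's knee and let the lid down until it is fully closed, without slamming it.

Things in the scene. Friction and masses are not known exactly. Their poses are not given: they have to be found in the camera images.
- lid_handle (a point): Middle of the brass bar handle (12 mm thick, 100 long, along its y) held 45 mm clear in front of the lid of the tea box: cream, fixed, 160 deep, 200 wide, 100 high. The smaller wooden box has no stay. x points from bar to hinge (level when closed), z is the lid's upward normal. The hinge line, along y, lies 205 mm along x and 6 mm along -z. Bar height: 106 mm closed, about 285 open.
- knee_tab (a point): Middle of the red tab on the knee of the brass stay, a round peg 16 mm thick, 46 long, parallel to the bar, 44 mm outside the box's left (+y) side, so clear of the lid from above. Height: 37 mm folded, about 125 locked (then 87 mm in front of the hinge). Locked, it gives when pressed down with about 2 N, moving down and slightly back; 25 mm down is enough, then the lid sinks and pulls it on down.
- tea_lid (a joint): Opening angle of the tiled lid (12 mm thick, 0.5 kg), rad: 0 closed, 1.11 standing on the locked stay, 1.24 at its stop. The hinge is damped: let go while the stay is not locked, the lid sinks shut by itself in about 2 s. A slot in the stay lets the lid be lifted a little past the locked place.
- stay_lower (a joint): Angle of the stay's lower link, rad: 0 folded (lid closed), 1.18 with the stay straight, 1.28 locked (knee past straight, against its stop). A light spring pushes it over to locked once the lid is raised to 1.15 or more; when the lid is then let go it settles back onto the locked stay.

How it is judged:
By the outcome, as a careful person would: the job done as asked, in the order asked, and still so for the second after the job is handed in, with the robot touching nothing.
It also fails if it takes over 54 s, if anything falls off the work surface, if the arm or the gripper's body presses on something with over 40 N, if the wrist force passes 120 N, or if a joint passes its speed limit or range.

## Robot

A 6-joint arm with a two-finger parallel gripper is mounted at the origin on the work surface. World frame = base frame: x ahead of the robot, y to its left, z up, the work surface at z = 0. Lengths are in mm, angles in degrees, forces in N, time in s.
With the tool pointing down it reaches from about 300 to 850 mm from the base axis. Payload 4.2 kg.
Tool frame: the origin (TCP) lies at the very end of the fingers, on their centre line; the grasp point (between the pads) lies 19 mm behind it (env.grasp_offset is the distance from the TCP to the grasp point, in mm); z points along the fingers, y is the line along which they close (so a half turn about z gives the same grasp; the last joint's range is limited). The gripper opens to 91 mm and grips with 3 to 60 N. Pads are 32 mm wide; open, the fingers measure 118 mm over their backs; the gripper's body (76 mm by 178 mm) begins 60 mm behind the grasp point.
Start: joints at [-1.146, 18.312, 89.639, -0, 72.044, -1.146], TCP at [575.016, 0, 213.976] pointing down, gripper open.
Joint ranges: [-177.97, 177.97], [-48.28, 115.42], [12.27, 149.76], [-77.06, 257.06], [2.81, 150.46], [-146.56, 146.56]. Speed limits (degrees/s): [147.25, 147.25, 180, 180, 180, 180].

## Interface

Orientations are given as [roll, pitch, yaw] about the fixed x, y, z axes, in that order (R = Rz(yaw) Ry(pitch) Rx(roll)).
In Python, from workcell import env gives the robot as it stands. The module is installed in compiled form; this text tells all that it offers.
- The arm moves only by the tool send_rows, never from a script. Its argument "motion" is a list of rows, each an object of numbers: "tx", "ty", "tz": the shift along the tool's x, y, z in units of 500 mm (1.0 is 500 mm); "rx", "ry", "rz": the turn, a rotation vector about the tool's x, y, z in units of 30 degrees (1.0 is 30 degrees); "gripper": the closure, from -1 (fully open) to 1 (shut). In form: [{"tx": .., "ty": .., "tz": .., "rx": .., "ry": .., "rz": .., "gripper": ..}, ...]. A call has 1 to 12 rows; each row shifts and turns the commanded pose from where the row before left it, along the tool's axes as they then stand; what a row does not reach is not made up. A row lasts 1/8 s, in which the tool goes at most 62.5 mm and 10.7 degrees, less where a joint would pass 70% of its speed; a pose out of reach is approached as far as the arm can. A call with a number of a shift or a turn outside -1 to 1 is refused whole. A call with a gripper value outside its range is refused whole. The fingers move at their own pace and stop on an object; "grip_force" is the grip in N (left out, the last holds). Time passes only in rows, so rows that do not move let the fingers close. It gives the time, the measured TCP pose, the force, the opening and the grip force at its end, in the units of the state.
- env.state(): the state, without advancing time (a new reading comes with each control period).
- env.grab_frame(name): name is "scene" or "side" or "wrist"; returns a dict with "frame" (480x640x3 uint8, red, green, blue), "vertical_fov" (degrees; the focal length in pixels is half the picture's height over the tangent of half this angle, whatever the lens; pixels are square), "cx", "cy" (the principal point, pixels), "k1" (the pictures are not rectified: a ray, as slopes to the right and down, at radius r is drawn at 1 + k1 r^2 times it, then the intrinsics apply), "rvec" (rotation vector, rad) and "tvec" (3), from world to camera coordinates, as OpenCV has them; the wrist camera has in their place "T_tool_cam" (4x4, takes a point from camera to tool coordinates, whose origin is the TCP and whose axes are the flange's). Camera axes: x right, y down, z forward; pixel columns grow to the right and rows downward; lengths in mm; the calibration is good to about 2 mm. A picture is of the moment at which its call begins: read the wrist's pose just before it. There is no depth.
- env.job_done(): hands the job in; it is judged then, once.
The state is a dict: "time_s": time; "qpos": joint angles; "qvel": joint speeds; "effort": joint torques, N m; "ee_pos": TCP position; "ee_rot": TCP orientation; "force": force on the tool from outside, world axes, zero at the start; "torque": the same for the moment, N m; "gripper_width": finger opening in mm; "gripper_force": force on a finger pad.
Only numpy, scipy, OpenCV 4.12 (cv2) and the standard library are available. Lean on these libraries where they do the work, as an engineer would, in place of code of your own. Each camera call takes 0.05 s, during which the arm holds its last target. There are 200 camera calls.

## Working session

There is one attempt and no reset: what is moved stays moved. The work goes in short steps, Python scripts to look and compute and a tool call to move; the robot and the scene stay as the last step left them, time stands still between calls to the robot, and variables do not carry over. Pictures are saved under pics/ and viewed, at most 10 in all, crops included, and the job is handed in when it is done.

Besides the shell and the picture viewer there is one more tool, called after "Emit:" by a JSON object that holds its "op" and its "data". send_rows: Moves the arm, as the interface text tells. Shifts and turns lie within -1 to 1; 1 stands for 500 mm of shift or 30 degrees of turn. Its arguments: {"type":"object","properties":{"motion":{"type":"array"},"grip_force":{"type":"number"}},"required":["motion"]}

```bash
mkdir -p pics
cat > h.py <<'E'
import numpy as np, cv2, json
from scipy.spatial.transform import Rotation as R
from workcell import env
def grab(n,fn):
    s=env.state(); f=env.grab_frame(n); cv2.imwrite('pics/'+fn,f['frame'][:,:,::-1])
    d={k:(v.tolist() if hasattr(v,'tolist') else v) for k,v in f.items() if k!='frame'}
    d['ee_pos']=list(map(float,s['ee_pos'])); d['ee_rot']=list(map(float,s['ee_rot']))
    json.dump(d,open('pics/'+fn+'.json','w')); return d
def ray(fn,u,v):
    d=json.load(open('pics/'+fn+'.json')); f=240/np.tan(np.radians(d['vertical_fov']/2))
    K=np.array([[f,0,d['cx']],[0,f,d['cy']],[0,0,1.]])
    p=cv2.undistortPoints(np.array([[[u,v]]],float),K,np.array([d['k1'],0,0,0.]))[0,0]
    r=np.array([p[0],p[1],1])
    if 'rvec' in d:
        M=cv2.Rodrigues(np.array(d['rvec'],float))[0]; o=-M.T@np.array(d['tvec'],float).ravel(); r=M.T@r
    else:
        T=np.array(d['T_tool_cam']); W=np.eye(4); W[:3,:3]=R.from_euler('xyz',d['ee_rot'],degrees=True).as_matrix(); W[:3,3]=d['ee_pos']
        W=W@T; o=W[:3,3]; r=W[:3,:3]@r
    return o,r/np.linalg.norm(r)
def atz(fn,u,v,z):
    o,r=ray(fn,u,v); return (o+r*(z-o[2])/r[2]).round(1)
def tri(*obs):
    A=0;b=0
    for a in obs:
        o,r=ray(*a); P=np.eye(3)-np.outer(r,r); A=A+P; b=b+P@o
    return np.linalg.solve(A,b).round(1)
E
python3 - <<'E'
from h import *
import cv2
for n in('scene','side','wrist'): grab(n,n+'0.png')
print(env.state())
E
```

```text
{'time_s': 0.15, 'qpos': array([-1.14711204e+00,  1.83412431e+01,  8.96894895e+01,  4.36004630e-04,
        7.20444056e+01, -1.14551783e+00]), 'qvel': array([ 0.00961497, -0.0892909 , -0.25195027,  0.086361  ,  0.1653209 ,
       -0.05467504]), 'effort': array([-5.72294630e-04, -4.12774551e+01, -2.32154489e+01,  7.26667210e-02,
        4.33494255e-02, -9.00343002e-05]), 'ee_pos': array([ 5.74621392e+02, -1.22888136e-03,  2.13339144e+02]), 'ee_rot': array([-1.79924885e+02, -1.91665124e-03,  8.99982698e+01]), 'force': array([ 0.22666461, -0.13734213,  0.04463264]), 'torque': array([ 0.05459097, -0.00599874,  0.0188307 ]), 'gripper_force': 0.0, 'gripper_width': 90.77940815462794}
```

View pics/scene0.png

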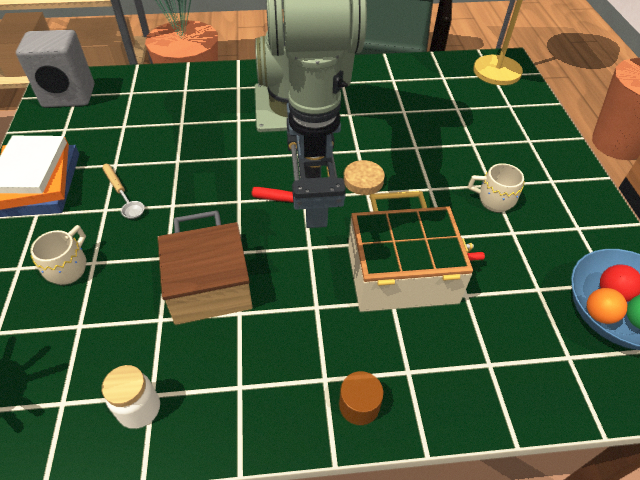

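View pics/side0.png

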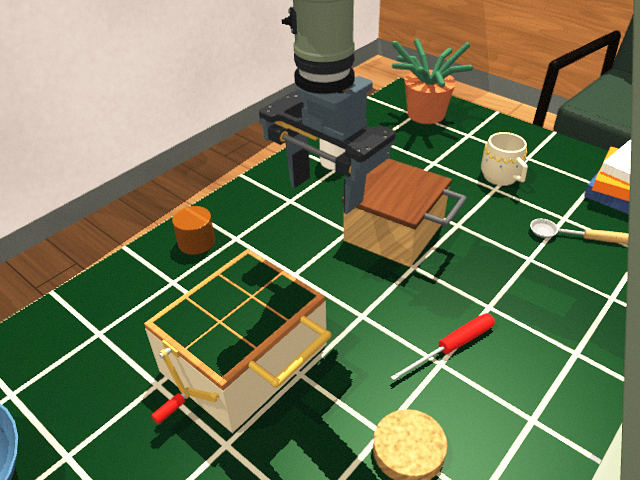

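The tea box is at scene (410,255) with its handle towards the robot, and the red tab is at scene (475,257) and side (168,408). I'll enlarge both views.

Run:
```python
import cv2,numpy as np
a=cv2.imread('pics/scene0.png')[180:315,340:500]; b=cv2.imread('pics/side0.png')[240:440,140:340]
a=cv2.resize(a,None,fx=2.5,fy=2.5,interpolation=2); b=cv2.resize(b,None,fx=2,fy=2,interpolation=2)
o=np.zeros((400,800,3),np.uint8); o[:a.shape[0],:400]=a; o[:,400:]=b; cv2.imwrite('pics/c0.png',o)
```

```text
(no output)
```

View pics/c0.png

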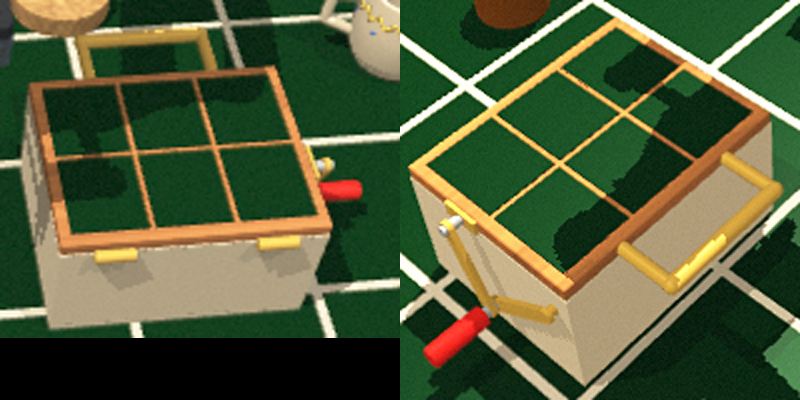

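Run:
```python
from h import *
s,d='scene0.png','side0.png'
P={'bar+':((423.2,193.6),(276.5,382.5)),'bar-':((372.8,195.6),(328,334)),'f-':((351.2,214),(325,296.5)),'f+':((450,207.2),(224,386.5)),'b+':((472,271.2),(145,324)),'b-':((364,279.2),(248.5,250))}
for k,(a,b) in P.items():
    z=106 if 'bar' in k else 112
    print(k,tri((s,*a),(d,*b)),atz(s,*a,z),atz(d,*b,z))
print('tab',atz(s,340+345/2.5,180+190/2.5,37),atz(d,140+55/2,240+337/2,37), tri((s,478,256),(d,167.5,408.5)))
```

```text
bar+ [462.6 235.8 107.9] [462.5 238.8 106. ] [462.5 232.4 106. ]
bar- [461.8 133.  109. ] [459.1 134.  106. ] [463.3 130.8 106. ]
f- [509.2  82.3 109.4] [511.1  81.4 112. ] [507.8  84.7 112. ]
f+ [507.3 281.5 109.4] [510.3 281.2 112. ] [505.2 281.5 112. ]
b+ [666.7 281.1 109.1] [668.4 279.2 112. ] [664.5 282.8 112. ]
b- [666.3  83.1 108.8] [668.1  82.  112. ] [663.8  85.8 112. ]
tab [581.  336.7  37. ] [583.5 326.1  37. ] [582.6 330.8  41.6]
```

Emit:
{"op": "send_rows", "data": {"motion": [{"tx": 0.092,"ty": -0.056,"gripper": 0.12},{"tx": 0.092,"ty": -0.056,"gripper": 0.12},{"tx": 0.092,"ty": -0.056,"gripper": 0.12},{"tx": 0.092,"ty": -0.057,"gripper": 0.12},{"gripper": 0.12},{"gripper": 0.12}], "grip_force": 15}}

```text
invalid input at $.motion[0]: expected keys tx, ty, tz, rx, ry, rz, gripper
```

```bash
python3 -c "
from h import *
grab('wrist','w1.png')"
```

```text
(no output)
```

View pics/w1.png

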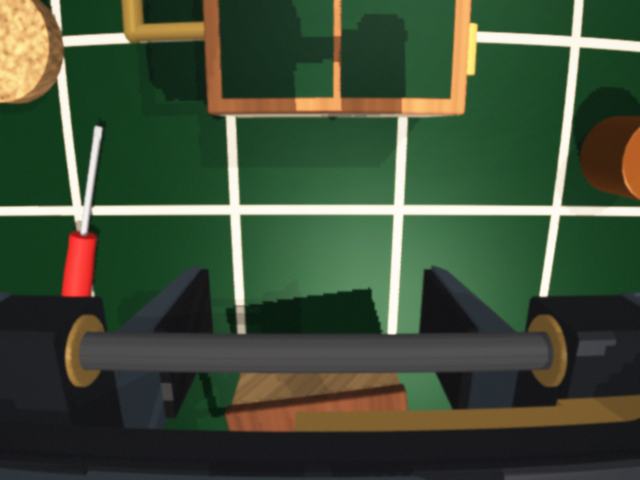

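The call was refused because every key is required, so the arm has not moved. This wrist view, from the start pose, shows the bar's −y corner at (132,32).

Emit:
{"op": "send_rows", "data": {"motion": [{"tx": 0.092,"ty": -0.056,"tz": 0,"rx": 0,"ry": 0,"rz": 0,"gripper": 0.12},{"tx": 0.092,"ty": -0.056,"tz": 0,"rx": 0,"ry": 0,"rz": 0,"gripper": 0.12},{"tx": 0.092,"ty": -0.056,"tz": 0,"rx": 0,"ry": 0,"rz": 0,"gripper": 0.12},{"tx": 0.092,"ty": -0.057,"tz": 0,"rx": 0,"ry": 0,"rz": 0,"gripper": 0.12},{"tx": 0,"ty": 0,"tz": 0,"rx": 0,"ry": 0,"rz": 0,"gripper": 0.12},{"tx": 0,"ty": 0,"tz": 0,"rx": 0,"ry": 0,"rz": 0,"gripper": 0.12}], "grip_force": 15}}

```text
time_s: 0.95
ee_pos: [462.8, 183.7, 214.0]
ee_rot: [180.0, 0.0, 90.0]
force: [-0.4, -0.5, 0.3]
gripper_width: 40.5
gripper_force: 0.0
```

```bash
python3 -c "
from h import *
print(atz('w1.png',132,32,106))
grab('wrist','w2.png')"
```

```text
[460.3 132.7 106. ]
```

View pics/w2.png

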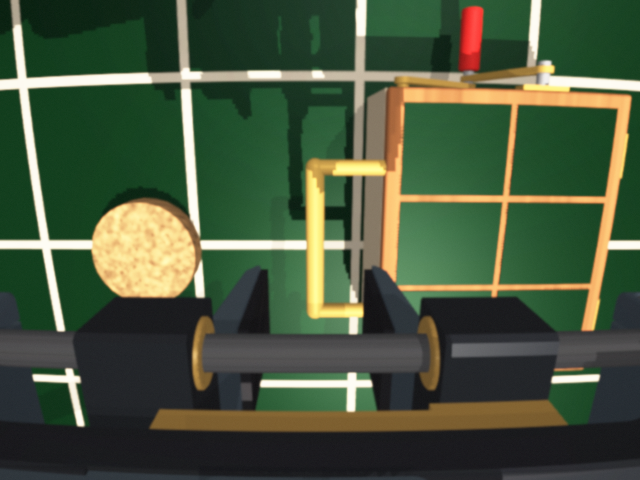

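The bar runs from (315,165) to (316,312), between the fingers, with lid corners at (392,92) and (620,97). The tab shows at (470,38).

```bash
python3 -c "
from h import *
w='w2.png'
print(atz(w,315,165,106),atz(w,316,312,106),atz(w,393,91,112),atz(w,628,97,112),atz(w,470,38,37))"
```

```text
[461.5 233.3 106. ] [462.2 129.9 106. ] [509.3 279.1 112. ] [663.5 280.2 112. ] [580.9 325.3  37. ]
```

Emit:
{"op": "send_rows", "data": {"motion": [{"tx": 0,"ty": -0.002,"tz": 0.09,"rx": 0,"ry": 0,"rz": 0,"gripper": 0.12},{"tx": 0,"ty": 0,"tz": 0.09,"rx": 0,"ry": 0,"rz": 0,"gripper": 0.12},{"tx": 0,"ty": 0,"tz": 0.044,"rx": 0,"ry": 0,"rz": 0,"gripper": 0.12},{"tx": 0,"ty": 0,"tz": 0.03,"rx": 0,"ry": 0,"rz": 0,"gripper": 0.12},{"tx": 0,"ty": 0,"tz": 0,"rx": 0,"ry": 0,"rz": 0,"gripper": 1},{"tx": 0,"ty": 0,"tz": 0,"rx": 0,"ry": 0,"rz": 0,"gripper": 1},{"tx": 0,"ty": 0,"tz": 0,"rx": 0,"ry": 0,"rz": 0,"gripper": 1},{"tx": 0,"ty": 0,"tz": 0,"rx": 0,"ry": 0,"rz": 0,"gripper": 1}], "grip_force": 15}}

```text
time_s: 2.0
ee_pos: [462.0, 184.2, 87.9]
ee_rot: [179.9, -0.0, 90.0]
force: [-0.4, 0.2, 3.3]
gripper_width: 11.9
gripper_force: 15.0
```

```bash
python3 -c "
import numpy as np
t=np.linspace(0,1.19,21); t=t
x=-205*np.cos(t)+6*np.sin(t); z=205*np.sin(t)+6*np.cos(t)
for a,b,c in zip(t[1:],np.diff(x),np.diff(z)): print(round(a,2),round(b/500,4),round(-c/500,4))
print(x[-1]+205,z[-1]-6)"
```

```text
0.06 0.0014 -0.0244
0.12 0.0029 -0.0242
0.18 0.0043 -0.024
0.24 0.0057 -0.0237
0.3 0.0071 -0.0233
0.36 0.0085 -0.0229
0.42 0.0099 -0.0223
0.48 0.0112 -0.0217
0.54 0.0124 -0.021
0.6 0.0137 -0.0202
0.65 0.0148 -0.0194
0.71 0.016 -0.0184
0.77 0.017 -0.0175
0.83 0.018 -0.0164
0.89 0.019 -0.0153
0.95 0.0199 -0.0142
1.01 0.0207 -0.013
1.07 0.0214 -0.0117
1.13 0.0221 -0.0104
1.19 0.0226 -0.0091
134.37993999008575 186.54559751964234
```

Emit:
{"op": "send_rows", "data": {"motion": [{"tx": 0,"ty": 0.0014,"tz": -0.0244,"rx": 0,"ry": 0,"rz": 0,"gripper": 1},{"tx": 0,"ty": 0.0029,"tz": -0.0242,"rx": 0,"ry": 0,"rz": 0,"gripper": 1},{"tx": 0,"ty": 0.0043,"tz": -0.024,"rx": 0,"ry": 0,"rz": 0,"gripper": 1},{"tx": 0,"ty": 0.0057,"tz": -0.0237,"rx": 0,"ry": 0,"rz": 0,"gripper": 1},{"tx": 0,"ty": 0.0071,"tz": -0.0233,"rx": 0,"ry": 0,"rz": 0,"gripper": 1},{"tx": 0,"ty": 0.0085,"tz": -0.0229,"rx": 0,"ry": 0,"rz": 0,"gripper": 1},{"tx": 0,"ty": 0.0099,"tz": -0.0223,"rx": 0,"ry": 0,"rz": 0,"gripper": 1},{"tx": 0,"ty": 0.0112,"tz": -0.0217,"rx": 0,"ry": 0,"rz": 0,"gripper": 1},{"tx": 0,"ty": 0.0124,"tz": -0.021,"rx": 0,"ry": 0,"rz": 0,"gripper": 1},{"tx": 0,"ty": 0.0137,"tz": -0.0202,"rx": 0,"ry": 0,"rz": 0,"gripper": 1}]}}

```text
time_s: 3.25
ee_pos: [498.0, 184.2, 201.4]
ee_rot: [-179.7, -0.0, 90.0]
force: [-6.9, 3.0, 1.7]
gripper_width: 11.3
gripper_force: 15.0
```

Emit:
{"op": "send_rows", "data": {"motion": [{"tx": 0,"ty": 0.0148,"tz": -0.0194,"rx": 0,"ry": 0,"rz": 0,"gripper": 1},{"tx": 0,"ty": 0.016,"tz": -0.0184,"rx": 0,"ry": 0,"rz": 0,"gripper": 1},{"tx": 0,"ty": 0.017,"tz": -0.0175,"rx": 0,"ry": 0,"rz": 0,"gripper": 1},{"tx": 0,"ty": 0.018,"tz": -0.0164,"rx": 0,"ry": 0,"rz": 0,"gripper": 1},{"tx": 0,"ty": 0.019,"tz": -0.0153,"rx": 0,"ry": 0,"rz": 0,"gripper": 1},{"tx": 0,"ty": 0.0199,"tz": -0.0142,"rx": 0,"ry": 0,"rz": 0,"gripper": 1},{"tx": 0,"ty": 0.0207,"tz": -0.013,"rx": 0,"ry": 0,"rz": 0,"gripper": 1},{"tx": 0,"ty": 0.0214,"tz": -0.0117,"rx": 0,"ry": 0,"rz": 0,"gripper": 1},{"tx": 0,"ty": 0.0221,"tz": -0.0104,"rx": 0,"ry": 0,"rz": 0,"gripper": 1},{"tx": 0,"ty": 0.0226,"tz": -0.0091,"rx": 0,"ry": 0,"rz": 0,"gripper": 1},{"tx": 0,"ty": 0,"tz": 0,"rx": 0,"ry": 0,"rz": 0,"gripper": 1},{"tx": 0,"ty": 0,"tz": 0,"rx": 0,"ry": 0,"rz": 0,"gripper": 1}]}}

```text
time_s: 4.75
ee_pos: [596.4, 184.3, 276.8]
ee_rot: [179.8, -0.1, 90.0]
force: [-3.3, 1.9, 8.1]
gripper_width: 11.4
gripper_force: 15.0
```

Run:
```python
from h import *
grab('scene','s3.png');grab('side','d3.png')
a=cv2.imread('pics/scene0.png'.replace('scene0','s3'))[130:330,330:530]; b=cv2.imread('pics/d3.png')[200:440,120:360]
o=np.hstack([cv2.resize(a,(400,400),interpolation=2),cv2.resize(b,(400,400),interpolation=2)]); cv2.imwrite('pics/c3.png',o)
```

```text
(no output)
```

View pics/c3.png

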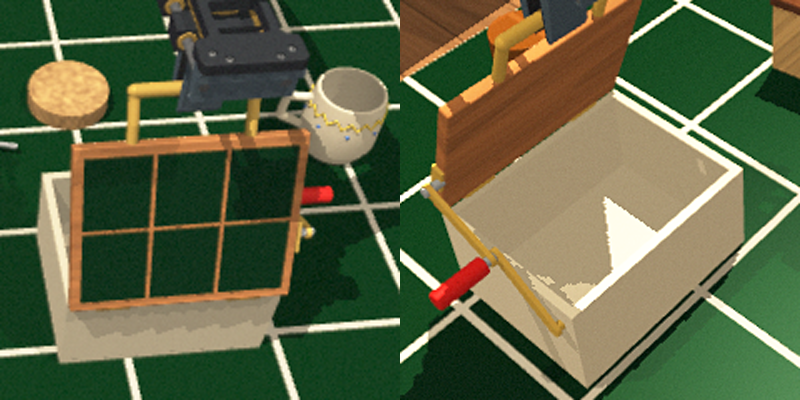

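The lid is up in the grip at about 1.18 rad. The stay looks straight, and the tab is at scene (489,227) and side (156,370). I'll triangulate the tab to check.

Run:
```python
from h import *
print(tri(('s3.png',495.5,227),('d3.png',141.5,378.5)))  # outer end
```

```text
[582.3 346.  128.1]
```

Emit:
{"op": "send_rows", "data": {"motion": [{"tx": 0,"ty": -0.006,"tz": 0.0022,"rx": 0,"ry": 0,"rz": 0,"gripper": 1},{"tx": 0,"ty": -0.006,"tz": 0.0023,"rx": 0,"ry": 0,"rz": 0,"gripper": 1},{"tx": 0,"ty": -0.006,"tz": 0.0025,"rx": 0,"ry": 0,"rz": 0,"gripper": 1},{"tx": 0,"ty": -0.006,"tz": 0.0026,"rx": 0,"ry": 0,"rz": 0,"gripper": 1},{"tx": 0,"ty": -0.006,"tz": 0.0027,"rx": 0,"ry": 0,"rz": 0,"gripper": 1},{"tx": 0,"ty": 0,"tz": 0,"rx": 0,"ry": 0,"rz": 0,"gripper": 1},{"tx": 0,"ty": 0,"tz": 0,"rx": 0,"ry": 0,"rz": 0,"gripper": 1}]}}

```text
time_s: 5.72
ee_pos: [582.2, 184.3, 270.7]
ee_rot: [179.7, -0.1, 90.0]
force: [-1.5, 1.6, 8.1]
gripper_width: 11.3
gripper_force: 15.0
```

Emit:
{"op": "send_rows", "data": {"motion": [{"tx": 0,"ty": 0,"tz": 0,"rx": 0,"ry": 0,"rz": 0,"gripper": 0.2},{"tx": 0,"ty": 0,"tz": 0,"rx": 0,"ry": 0,"rz": 0,"gripper": 0.2},{"tx": 0,"ty": 0,"tz": 0,"rx": 0,"ry": 0,"rz": 0,"gripper": 0.2},{"tx": 0,"ty": 0,"tz": -0.04,"rx": 0,"ry": 0,"rz": 0,"gripper": 0.2},{"tx": 0,"ty": 0,"tz": -0.06,"rx": 0,"ry": 0,"rz": 0,"gripper": 0.2},{"tx": 0,"ty": 0,"tz": -0.06,"rx": 0,"ry": 0,"rz": 0,"gripper": 0.2},{"tx": 0,"ty": 0,"tz": 0,"rx": 0,"ry": 0,"rz": 0,"gripper": 0.2},{"tx": 0,"ty": 0,"tz": 0,"rx": 0,"ry": 0,"rz": 0,"gripper": 0.2},{"tx": 0,"ty": 0,"tz": 0,"rx": 0,"ry": 0,"rz": 0,"gripper": 1},{"tx": 0,"ty": 0,"tz": 0,"rx": 0,"ry": 0,"rz": 0,"gripper": 1},{"tx": 0,"ty": 0,"tz": 0,"rx": 0,"ry": 0,"rz": 0,"gripper": 1},{"tx": 0,"ty": 0,"tz": 0,"rx": 0,"ry": 0,"rz": 0,"gripper": 1}]}}

```text
time_s: 7.22
ee_pos: [580.8, 184.0, 347.2]
ee_rot: [-180.0, 0.0, 90.0]
force: [-0.3, 0.1, 0.3]
gripper_width: 0.9
gripper_force: 0.0
```

Run:
```python
from h import *
grab('scene','s4.png');grab('side','d4.png')
a=cv2.imread('pics/s4.png')[130:330,330:530]; b=cv2.imread('pics/d4.png')[200:440,120:360]
o=np.hstack([cv2.resize(a,(400,400),interpolation=2),cv2.resize(b,(400,400),interpolation=2)]); cv2.imwrite('pics/c4.png',o)
```

```text
(no output)
```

View pics/c4.png

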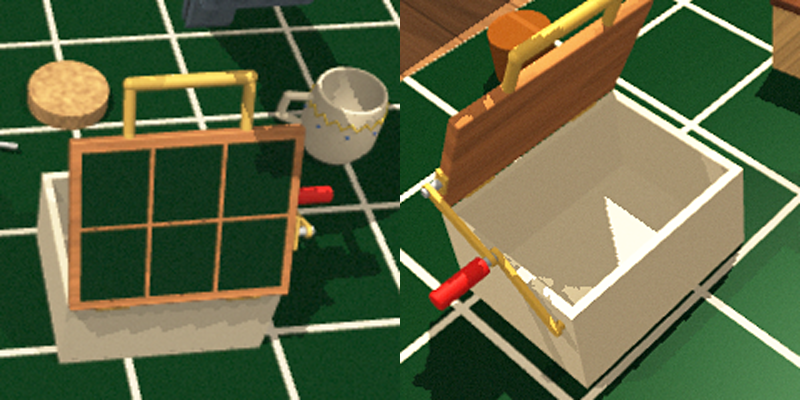

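The lid stands on the stay with the gripper well clear. The tab is still at side crop (460,283). Next I'll go over the tab, and I'm checking the pin position for body clearance.

Run:
```python
from h import *
print(tri(('s4.png',330+310/2,130+231/2),('d4.png',120+30*.6,200+188*.6)), tri(('s4.png',495.5,227.5),('d4.png',141.5,378.5)))
```

```text
[647.3 296.  158.6] [582.9 345.9 127.4]
```

Emit:
{"op": "send_rows", "data": {"motion": [{"tx": 0.1,"ty": 0,"tz": 0,"rx": 0,"ry": 0,"rz": 0,"gripper": 1},{"tx": 0.1,"ty": 0,"tz": 0,"rx": 0,"ry": 0,"rz": 0,"gripper": 1},{"tx": 0.106,"ty": 0,"tz": 0,"rx": 0,"ry": 0,"rz": 0,"gripper": 1},{"tx": 0,"ty": 0,"tz": 0,"rx": 0,"ry": 0,"rz": 0,"gripper": 1},{"tx": 0,"ty": 0,"tz": 0,"rx": 0,"ry": 0,"rz": 0,"gripper": 1}]}}

```text
time_s: 7.95
ee_pos: [580.8, 336.7, 347.2]
ee_rot: [-180.0, 0.1, 90.0]
force: [-0.0, -0.2, 0.9]
gripper_width: 0.4
gripper_force: 0.0
```

Emit:
{"op": "send_rows", "data": {"motion": [{"tx": 0,"ty": 0,"tz": -0.0,"rx": 0,"ry": 0,"rz": 0,"gripper": 1},{"tx": 0,"ty": 0,"tz": 0.1,"rx": 0,"ry": 0,"rz": 0,"gripper": 1},{"tx": 0,"ty": 0,"tz": 0.1,"rx": 0,"ry": 0,"rz": 0,"gripper": 1},{"tx": 0,"ty": 0,"tz": 0.1,"rx": 0,"ry": 0,"rz": 0,"gripper": 1},{"tx": 0,"ty": 0,"tz": 0.07,"rx": 0,"ry": 0,"rz": 0,"gripper": 1},{"tx": 0,"ty": 0,"tz": 0.03,"rx": 0,"ry": 0,"rz": 0,"gripper": 1},{"tx": 0,"ty": 0,"tz": 0,"rx": 0,"ry": 0,"rz": 0,"gripper": 1}]}}

```text
time_s: 8.82
ee_pos: [581.0, 336.3, 147.4]
ee_rot: [-180.0, 0.0, 89.9]
force: [-0.4, 0.6, 1.0]
gripper_width: -0.0
gripper_force: 0.0
```

Run:
```python
from h import *
grab('scene','s5.png');grab('side','d5.png')
a=cv2.imread('pics/s5.png')[130:330,330:530]; b=cv2.imread('pics/d5.png')[200:440,120:360]
o=np.hstack([cv2.resize(a,(400,400),interpolation=2),cv2.resize(b,(400,400),interpolation=2)]); cv2.imwrite('pics/c5.png',o)
```

```text
(no output)
```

View pics/c5.png

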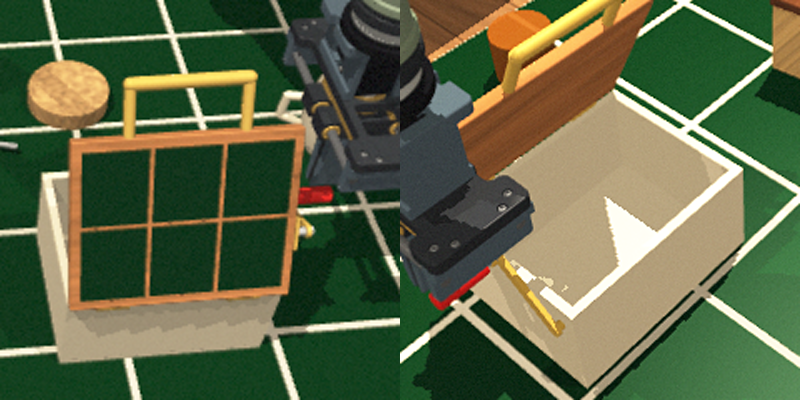

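The fingertips are directly over the red tab, and nothing else is near them. Pressing down slowly.

Emit:
{"op": "send_rows", "data": {"motion": [{"tx": 0,"ty": 0,"tz": 0.014,"rx": 0,"ry": 0,"rz": 0,"gripper": 1},{"tx": 0,"ty": 0,"tz": 0.014,"rx": 0,"ry": 0,"rz": 0,"gripper": 1},{"tx": 0,"ty": 0,"tz": 0.012,"rx": 0,"ry": 0,"rz": 0,"gripper": 1},{"tx": 0,"ty": 0,"tz": 0.012,"rx": 0,"ry": 0,"rz": 0,"gripper": 1},{"tx": 0,"ty": 0,"tz": 0.012,"rx": 0,"ry": 0,"rz": 0,"gripper": 1},{"tx": 0,"ty": 0,"tz": 0.012,"rx": 0,"ry": 0,"rz": 0,"gripper": 1},{"tx": 0,"ty": 0,"tz": 0.012,"rx": 0,"ry": 0,"rz": 0,"gripper": 1},{"tx": 0,"ty": 0,"tz": 0.012,"rx": 0,"ry": 0,"rz": 0,"gripper": 1},{"tx": 0,"ty": 0,"tz": 0,"rx": 0,"ry": 0,"rz": 0,"gripper": 1}]}}

```text
time_s: 10.05
ee_pos: [580.5, 336.8, 96.6]
ee_rot: [-179.9, 0.0, 90.0]
force: [-0.1, -0.7, 0.5]
gripper_width: 0.4
gripper_force: 0.0
```

Emit:
{"op": "send_rows", "data": {"motion": [{"tx": 0,"ty": 0,"tz": 0,"rx": 0,"ry": 0,"rz": 0,"gripper": 1},{"tx": 0,"ty": 0,"tz": 0,"rx": 0,"ry": 0,"rz": 0,"gripper": 1},{"tx": 0,"ty": 0,"tz": 0,"rx": 0,"ry": 0,"rz": 0,"gripper": 1},{"tx": 0,"ty": 0,"tz": 0,"rx": 0,"ry": 0,"rz": 0,"gripper": 1},{"tx": 0,"ty": 0,"tz": 0,"rx": 0,"ry": 0,"rz": 0,"gripper": 1},{"tx": 0,"ty": 0,"tz": 0,"rx": 0,"ry": 0,"rz": 0,"gripper": 1},{"tx": 0,"ty": 0,"tz": -0.06,"rx": 0,"ry": 0,"rz": 0,"gripper": 1},{"tx": 0,"ty": 0,"tz": -0.1,"rx": 0,"ry": 0,"rz": 0,"gripper": 1},{"tx": 0,"ty": 0,"tz": -0.1,"rx": 0,"ry": 0,"rz": 0,"gripper": 1},{"tx": 0,"ty": 0,"tz": -0.1,"rx": 0,"ry": 0,"rz": 0,"gripper": 1},{"tx": 0,"ty": 0,"tz": -0.06,"rx": 0,"ry": 0,"rz": 0,"gripper": 1},{"tx": 0,"ty": 0,"tz": 0,"rx": 0,"ry": 0,"rz": 0,"gripper": 1}]}}

```text
time_s: 11.55
ee_pos: [581.7, 337.5, 310.5]
ee_rot: [179.7, -0.2, 90.0]
force: [-1.1, 0.2, -0.2]
gripper_width: 0.9
gripper_force: 0.0
```

Emit:
{"op": "send_rows", "data": {"motion": [{"tx": 0,"ty": 0,"tz": 0,"rx": 0,"ry": 0,"rz": 0,"gripper": 1},{"tx": 0,"ty": 0,"tz": 0,"rx": 0,"ry": 0,"rz": 0,"gripper": 1},{"tx": 0,"ty": 0,"tz": 0,"rx": 0,"ry": 0,"rz": 0,"gripper": 1},{"tx": 0,"ty": 0,"tz": 0,"rx": 0,"ry": 0,"rz": 0,"gripper": 1},{"tx": 0,"ty": 0,"tz": 0,"rx": 0,"ry": 0,"rz": 0,"gripper": 1},{"tx": 0,"ty": 0,"tz": 0,"rx": 0,"ry": 0,"rz": 0,"gripper": 1},{"tx": 0,"ty": 0,"tz": 0,"rx": 0,"ry": 0,"rz": 0,"gripper": 1},{"tx": 0,"ty": 0,"tz": 0,"rx": 0,"ry": 0,"rz": 0,"gripper": 1},{"tx": 0,"ty": 0,"tz": 0,"rx": 0,"ry": 0,"rz": 0,"gripper": 1},{"tx": 0,"ty": 0,"tz": 0,"rx": 0,"ry": 0,"rz": 0,"gripper": 1},{"tx": 0,"ty": 0,"tz": 0,"rx": 0,"ry": 0,"rz": 0,"gripper": 1},{"tx": 0,"ty": 0,"tz": 0,"rx": 0,"ry": 0,"rz": 0,"gripper": 1}]}}

```text
time_s: 13.05
ee_pos: [580.8, 337.0, 307.4]
ee_rot: [180.0, -0.0, 90.0]
force: [-0.5, -0.2, 0.2]
gripper_width: 0.5
gripper_force: 0.0
```

Run:
```python
from h import *
grab('scene','s6.png');grab('side','d6.png')
a=cv2.imread('pics/s6.png')[130:330,330:530]; b=cv2.imread('pics/d6.png')[200:440,120:360]
o=np.hstack([cv2.resize(a,(400,400),interpolation=2),cv2.resize(b,(400,400),interpolation=2)]); cv2.imwrite('pics/c6.png',o)
```

```text
(no output)
```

View pics/c6.png

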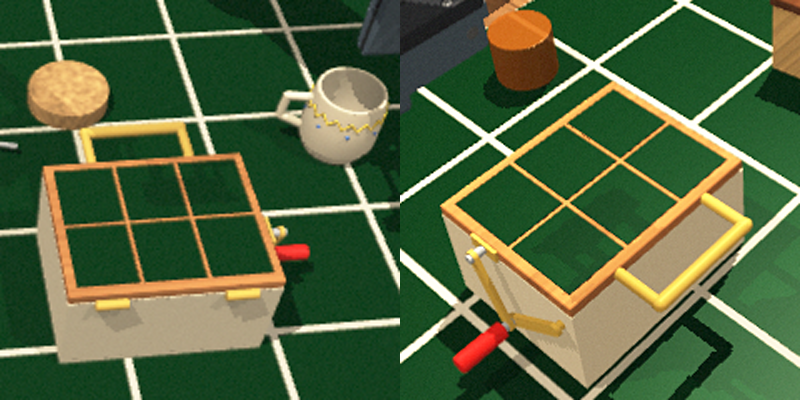

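The lid is closed: the bar corner is at scene (423.5,194), the same place as at the start. The stay is folded and the arm is clear.

```bash
python3 -c "
from workcell import env
print(env.job_done())"
```

```text
the job is handed in; nothing more can be done
None
```

The stay works: the lid locked open and stood on it alone for over a second, then sank fully shut on its damped hinge once I pressed the red tab, and I've handed the job in.

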